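Undo the two-stage catch of the larger tool case

ROBOT

A 7-joint arm with a two-finger parallel gripper is mounted at the origin on a cart in front of the work surface, level with it; the furniture and walls round the work are solid. World frame = base frame: x ahead of the robot, y to its left, z up, the work surface at z = 0. Lengths are in mm, angles in rad, forces in N, time in s.
With the tool pointing down it reaches from about 425 to 1025 mm from the base axis. Payload 3.6 kg.
Tool frame: the origin (TCP) lies on the centre line of the jaws, within the pads' length; the fingertips stand 22 mm ahead of it and the grasp point (between the pads) lies 3 mm ahead of it; z points along the fingers, y is the line along which they close (so a half turn about z gives the same grasp; the last joint's range is limited). The gripper opens to 85 mm and grips with 20 to 120 N. Pads are 22 mm wide; open, the fingers measure 114 mm over their backs; the gripper's body (76 mm by 85 mm) begins 54 mm behind the grasp point. The pads swing forward as they close: fully open they stand 13 mm farther back than shut.
Start: joints at [-1.44, 0.591, 0.048, 1.609, -0.033, 0.943, -0.034], TCP at [160.898, 706.924, 253.302] pointing down, gripper open.
Joint ranges: [-2.69, 2.69], [-0.47, 2.24], [-1.27, 1.36], [0.19, 2.51], [-1.53, 4.68], [0.08, 2.07], [-3.09, 3.09]. Speed limits (rad/s): [2.57, 2.57, 3.14, 3.14, 3.14, 3.14, 3.14].

INTERFACE

Orientations are given as a rotation vector (axis times angle).
In Python, from cell import state, optics, job gives the robot as it stands.
- The arm moves only by the shell command python3 -m pendant 'ROWS' [FORCE]. ROWS is JSON, a list of rows, each a list of 5 numbers: the shift along the tool's x, y, z in m, then the turn about the tool's z in rad, then the gripper command: -1 is shut, 1 is fully open, values between are in proportion. A call has 1 to 20 rows; each row is the pose to reach, as a shift and turn from the pose commanded when the call began, along the tool's axes at that moment; what a row does not reach only later rows make up. A row lasts 1/10 s, in which the tool goes at most 50 mm and 8.59 degrees, less where a joint would pass 70% of its speed; a pose out of reach is approached as far as the arm can. A call with a gripper value outside its range is refused whole. The fingers move at their own pace and stop on an object; FORCE is the grip in N (left out, the last holds). Time passes only in rows, so rows that repeat a pose let the fingers close. It gives the time, the measured TCP pose, the force, the opening and the grip force at its end, in the units of the state.
- state(): the state, without advancing time (a new reading comes with each control period).
- optics.read_camera(name): name is "side" or "top"; returns a dict with "color" (480x640x3 uint8, red, green, blue), "intrinsics" (3x3 intrinsics, pixels), "R" (3x3) and "t" (3): a world point X has camera coordinates R X + t. Camera axes: x right, y down, z forward; pixel columns grow to the right and rows downward; lengths in mm; the calibration is good to about 2 mm. A picture is of the moment at which its call begins. There is no depth.
- job.finish_job(): hands the job in; it is judged then, once.
The state is a dict: "time_s": time; "joints": joint angles; "joint_velocities": joint speeds; "joint_efforts": joint torques, N m; "ee_pos": TCP position; "orientation": TCP orientation; "ft_force": force on the tool from outside, world axes, zero at the start; "torque": the same for the moment, N m; "finger_gap": opening from 0.0 (shut) to 1.0 (fully open); "grip_force": force on a finger pad.
Only numpy, scipy, OpenCV 4.12 (cv2) and the standard library are available. Lean on these libraries where they do the work, as an engineer would, in place of code of your own. Each camera call takes 0.05 s, during which the arm holds its last target. There are 200 camera calls.

TASK

Two grey cases with the same kind of catch lie on the bench. On the larger case, slide the safety tab sideways all the way off the latch lever, then lift the latch lever by its end until it stands nearly upright, and leave it so. Do not touch the smaller case.

Things in the scene. Friction and masses are not known exactly. Their poses are not given: they have to be found in the camera images.
- big_case: The larger grey case, 155 x 200 mm, flat top 60 mm above the bench; heavy, fixed, lid stays shut. Origin at the centre of its underside; z up, x roughly away from the robot, y the way its safety tab slides open. On top: a steel latch lever along x (free end towards -x, pivot towards +x) and a steel safety tab on a dark guide block (26 mm wide, 72 long, 25.5 to 26 high) on the lever's +y side.
- big_case_tab_grip (a point): Centre of the tab's upright ribbed thumb fin: 22 mm along x, 10 along y, 22 high; 36.5 mm above the case's top; axes as the case's. The fin stands on a flat tongue 4 mm thick and 18 wide, whose top is 11 mm below this point and which reaches 40 mm to -y and 18 mm to +y of it. Its -y part lies over the lever and stops it rising.
- big_case_latch_grip (a point): Centre of the ribbed grip block at the lever's free end: 28 mm along x, 16 along y, 18 high. Lever flat: 17 mm above the case's top (8 mm of air under the block), axes as the case's; it turns with the lever. The pivot line, parallel to y, is 80 mm from it along its own +x, 1 mm along -z. Tab locked, the fin's centre is 51 mm to +x and 30 mm to +y of it. The shank between is 16 mm wide, 8 thick.
- big_case_tab (a joint): Slide of the larger case's safety tab in m: 0 fully locked (it starts within 4 mm of that), 0.032 fully open at its stop; from 0.018 on the tongue is clear of the lever. Needs about 2 N and stays where it is left.
- big_case_latch (a joint): Angle of the larger case's latch lever in rad: 0 flat on the case, 1.5 fully up at its stop; the free end rises and swings towards +x over the pivot. Blocked at about 0.04 to 0.06 while the tab is locked; once free it needs about 1 N at the grip block and stays where it is left.
- small_case: The smaller grey case (125 x 135 mm, top 45 mm above the bench, its catch reaching to 93 mm above the bench), with the same kind of catch on top; origin at the centre of its underside, z up, x pointing roughly away from the robot. Leave it alone. Either case may be the left one.

How it is judged:
By the outcome, as a careful person would: the job done as asked, in the order asked, and still so for the second after the job is handed in, with the robot touching nothing.
It also fails if it takes over 38 s, if anything falls off the work surface, if the arm or the gripper's body presses on something with over 40 N, if the wrist force passes 120 N, or if a joint passes its speed limit or range.

## Working session

There is one attempt and no reset: what is moved stays moved. The work goes in short steps, Python scripts to look and compute and a shell command to move; the robot and the scene stay as the last step left them, time stands still between calls to the robot, and variables do not carry over. Pictures are saved under pics/ and viewed, at most 10 in all, crops included, and the job is handed in when it is done.

```bash
mkdir -p pics; python3 - <<'E'
from cell import state, optics
import cv2, numpy as np
s=state(); print({k:np.round(v,3).tolist() for k,v in s.items()})
for n in("top","side"):
    c=optics.read_camera(n); cv2.imwrite(f"pics/{n}0.png",c["color"][:,:,::-1])
    np.savez(f"{n}0.npz",**c); print(n,c["intrinsics"].tolist(),np.round(c["R"],4).tolist(),np.round(c["t"],1).tolist())
E
```

```text
{'time_s': 0.0, 'joints': [-1.441, 0.592, 0.048, 1.61, -0.033, 0.943, -0.034], 'joint_velocities': [-0.001, -0.0, -0.001, -0.001, -0.0, 0.0, -0.002], 'joint_efforts': [-0.001, -54.87, 1.546, -19.812, 0.009, 0.009, -0.0], 'ee_pos': [160.715, 706.153, 252.129], 'orientation': [-0.351, -3.122, 0.004], 'ft_force': [0.949, -0.079, -0.644], 'torque': [0.029, 0.004, 0.002], 'grip_force': 0.0, 'finger_gap': 1.002}
top [[525.9407944250327, 0.0, 326.0504215146851], [0.0, 525.9407944250327, 248.6451308319396], [0.0, 0.0, 1.0]] [[-0.0257, -0.9996, 0.0106], [-0.9817, 0.0233, -0.1891], [0.1888, -0.0153, -0.9819]] [5.6, 569.5, 993.7]
side [[524.17427225859, 0.0, 316.1255596210094], [0.0, 524.17427225859, 222.6987100599072], [0.0, 0.0, 1.0]] [[-0.9984, -0.0531, -0.0196], [-0.0065, 0.4514, -0.8923], [0.0562, -0.8908, -0.451]] [578.2, 67.9, 1096.2]
```

View pics/top0.png

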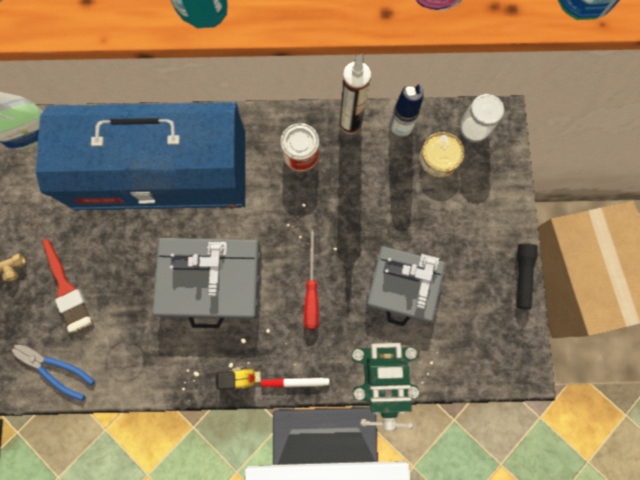

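View pics/side0.png

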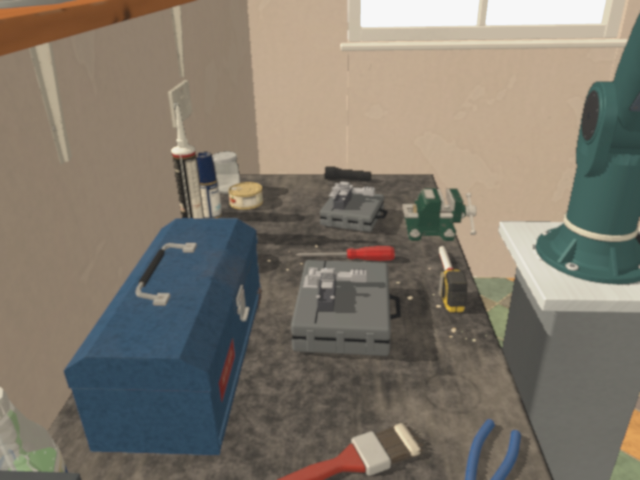

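The top view shows the larger case at about (207,278), with its lever along the image column near x=214 and the tab to the left near (185,262). The smaller one is at (407,287). I'll zoom in on the big catch in both views.

```bash
cat > h.py <<'E'
import numpy as np,cv2
def ray(c,uv,z):
    K,R,t=c["intrinsics"],c["R"],c["t"]
    d=R.T@np.linalg.inv(K)@np.array([*uv,1.]); o=-R.T@t
    return o+d*(z-o[2])/d[2]
def proj(c,X):
    p=c["intrinsics"]@(c["R"]@np.array(X,float)+c["t"]); return p[:2]/p[2]
E
python3 - <<'E'
import numpy as np,cv2
from h import *
c=dict(np.load("top0.npz")); s=dict(np.load("side0.npz"))
a=cv2.resize(c["color"][230:330,145:270],None,fx=4,fy=4,interpolation=cv2.INTER_CUBIC)
b=cv2.resize(s["color"][250:360,285:400],None,fx=3,fy=3,interpolation=cv2.INTER_CUBIC)
im=np.zeros((460,800,3),np.uint8); im[:400,:500]=a; w=min(300,b.shape[1]);im[:330,500:500+w]=b[:,:w]
cv2.imwrite("pics/z0.png",im[:,:,::-1])
for p in [(155,316),(258,316),(259,240),(160,240)]: print(p,ray(c,p,60).round(1))
E
```

```text
(155, 316) [444.  324.6  60. ]
(258, 316) [439.  126.4  60. ]
(259, 240) [589.  124.2  60. ]
(160, 240) [593.6 320.   60. ]
```

View pics/z0.png

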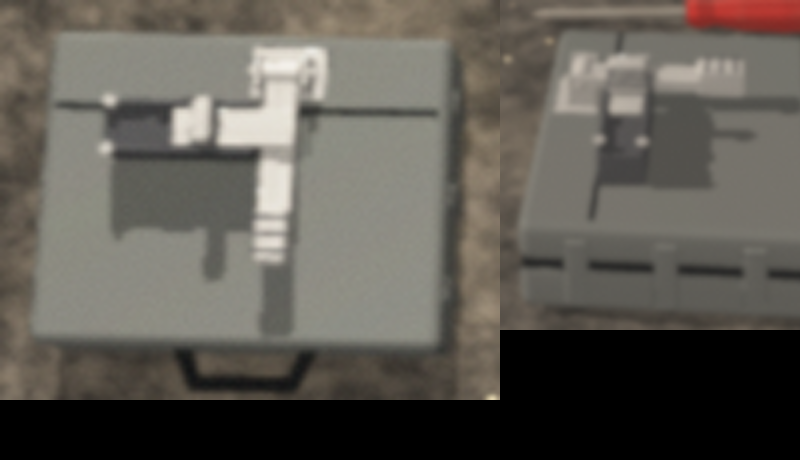

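The zoom shows the fin top at crop (203,119), which is full-image (195.7,259.7), and the grip block at crop (270,238), which is full-image (212.5,289.5). The tab is locked.

```bash
python3 - <<'E'
import numpy as np
from h import *
from scipy.spatial.transform import Rotation as Ro
from cell import state
c=dict(np.load("top0.npz")); s=dict(np.load("side0.npz"))
print("cam",(-c["R"].T@c["t"]).round(),(-s["R"].T@s["t"]).round())
f=ray(c,(145+203/4,230+119/4),107.5); b=ray(c,(145+270/4,230+238/4),86); e=ray(c,(145+270/4,230+262/4),80)
print("fin",f.round(1),"block",b.round(1),"end",e.round(1))
print("side proj fin crop", (proj(s,f)-[285,250])*3+[500,0],"block",(proj(s,b)-[285,250])*3+[500,0])
st=state(); R=Ro.from_rotvec(st["orientation"]).as_matrix(); print(R.round(3))
E
```

```text
cam [ 372.    7. 1083.] [516. 976. 566.]
fin [543.8 237.4 107.5] block [489.5 209.5  86. ] end [478.7 210.6  80. ]
side proj fin crop [630.67090633  55.19149404] block [727.59008564  62.59362317]
[[-0.975  0.222 -0.   ]
 [ 0.222  0.975 -0.002]
 [-0.    -0.002 -1.   ]]
```

```bash
python3 -m pendant '[[-0.03,-0.023,0,-0.05,0],[-0.07,-0.055,0,-0.1,0],[-0.11,-0.086,0,-0.15,0],[-0.15,-0.117,0,-0.2,0],[-0.19,-0.148,0,-0.2,0],[-0.23,-0.18,0.01,-0.2,0],[-0.27,-0.211,0.02,-0.2,0],[-0.31,-0.242,0.03,-0.2,0],[-0.35,-0.273,0.045,-0.2,0],[-0.39,-0.305,0.06,-0.2,0],[-0.43,-0.336,0.075,-0.2,0],[-0.46,-0.36,0.088,-0.2,0],[-0.4766,-0.3723,0.093,-0.2,0],[-0.4766,-0.3723,0.093,-0.2,0],[-0.4766,-0.3723,0.093,-0.2,0]]' 20
python3 - <<'E'
from cell import state, optics
import cv2, numpy as np
from h import *
from scipy.spatial.transform import Rotation as Ro
s=state(); print(s["ee_pos"],Ro.from_rotvec(s["orientation"]).as_matrix().round(3).tolist())
p=s["ee_pos"]
a=optics.read_camera("top");b=optics.read_camera("side")
A=cv2.resize(a["color"][200:330,130:290],None,fx=2.5,fy=2.5,interpolation=cv2.INTER_CUBIC)
B=cv2.resize(b["color"][190:360,265:425],None,fx=2.5,fy=2.5,interpolation=cv2.INTER_CUBIC)
im=np.zeros((430,800,3),np.uint8); im[:325,:400]=A; im[:425,400:]=B
cv2.imwrite("pics/z1.png",im[:,:,::-1])
E
```

```text
time_s: 1.6
ee_pos: [543.0, 237.5, 159.8]
orientation: [-0.04, -3.14, 0.001]
ft_force: [-0.7, 1.2, 0.2]
finger_gap: 0.5
grip_force: 0.0
[542.97530313 237.45141228 159.75599266] [[-1.0, 0.026, -0.001], [0.026, 1.0, -0.0], [0.001, -0.0, -1.0]]
```

View pics/z1.png

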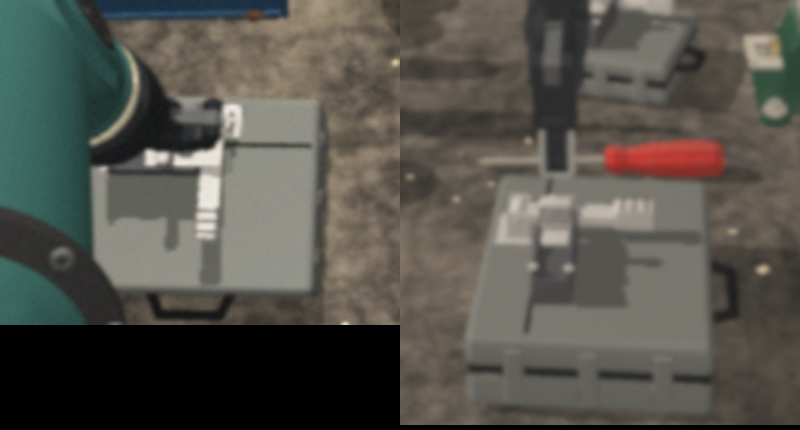

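The fingers line up with the fin in the side view, both near column 557. I'll descend and grasp it.

```bash
python3 -m pendant '[[0,0,0.015,0,0],[0,0,0.03,0,0],[0,0,0.042,0,0],[0,0,0.048,0,0],[0,0,0.048,0,0],[0,0,0.048,0,-0.4],[0,0,0.048,0,-0.9],[0,0,0.048,0,-0.9],[0,0,0.048,0,-0.9],[0,0,0.048,0,-0.9],[0,0,0.048,0,-0.9],[0,0,0.048,0,-0.9]]' 20
```

```text
time_s: 2.9
ee_pos: [543.4, 238.4, 112.8]
orientation: [0.038, 3.14, 0.001]
ft_force: [0.5, 1.2, 3.1]
finger_gap: 0.113
grip_force: 23.2
```

```bash
python3 -m pendant '[[0,0.004,0,0,-0.9],[0,0.008,0,0,-0.9],[0,0.012,0,0,-0.9],[0,0.016,0,0,-0.9],[0,0.02,0,0,-0.9],[0,0.024,0,0,-0.9],[0,0.027,0,0,-0.9],[0,0.027,0,0,-0.9]]'
```

```text
time_s: 3.7
ee_pos: [544.6, 265.8, 112.8]
orientation: [0.037, 3.139, 0.001]
ft_force: [1.0, 0.2, 5.1]
finger_gap: 0.107
grip_force: 23.5
```

```bash
python3 -m pendant '[[0,0.002,0,0,-0.9],[0,0.003,0,0,-0.9],[0,0.004,0,0,-0.9],[0,0.004,0,0,-0.9]]'; python3 -m pendant '[[0,0.001,0,0,-0.9],[0,0.002,0,0,-0.9],[0,0.002,0,0,-0.9]]'
```

```text
time_s: 4.1
ee_pos: [544.8, 269.1, 112.8]
orientation: [0.038, 3.139, 0.001]
ft_force: [1.1, -1.0, 5.3]
finger_gap: 0.112
grip_force: 23.4
time_s: 4.4
ee_pos: [544.9, 270.3, 112.8]
orientation: [0.039, 3.14, -0.001]
ft_force: [2.1, -1.6, 6.1]
finger_gap: 0.109
grip_force: 23.4
```

```bash
python3 -m pendant '[[0,0.001,0,0,-0.9],[0,0.002,0,0,-0.9],[0,0.003,0,0,-0.9],[0,0.003,0,0,-0.9]]'
```

```text
time_s: 4.8
ee_pos: [544.8, 270.5, 112.8]
orientation: [0.041, 3.141, -0.007]
ft_force: [1.4, -5.4, 8.1]
finger_gap: 0.113
grip_force: 23.5
```

The tab is at its stop: it travelled about 32 mm and the force is rising with no further motion. I'll release, rise and move above the lever grip.

```bash
python3 -m pendant '[[0,-0.003,0,0,-0.9],[0,-0.003,0,0,-0.4],[0,-0.003,0,0,0],[0,-0.003,0,0,0],[0,-0.003,-0.015,0,0],[0,-0.003,-0.035,0,0],[0.01,-0.02,-0.05,0,0],[0.03,-0.04,-0.05,0,0],[0.05,-0.06,-0.05,0,0],[0.053,-0.064,-0.05,0,0],[0.053,-0.064,-0.05,0,0],[0.053,-0.064,-0.05,0,0]]'
python3 - <<'E'
from cell import state, optics
import cv2, numpy as np
from h import *
s=state(); print(s["ee_pos"])
a=optics.read_camera("top");b=optics.read_camera("side")
A=cv2.resize(a["color"][200:330,130:290],None,fx=2.5,fy=2.5,interpolation=cv2.INTER_CUBIC)
B=cv2.resize(b["color"][190:360,265:425],None,fx=2.5,fy=2.5,interpolation=cv2.INTER_CUBIC)
im=np.zeros((430,800,3),np.uint8); im[:325,:400]=A; im[:425,400:]=B
cv2.imwrite("pics/z2.png",im[:,:,::-1])
for X in ([491,209.8,86],[478,209.8,86],[504,209.8,86]): print(((proj(b,X)-[265,190])*2.5+[400,0]).round(1))
E
```

```text
time_s: 6.0
ee_pos: [490.6, 212.7, 163.0]
orientation: [0.036, 3.139, 0.002]
ft_force: [-1.0, 0.6, -0.7]
finger_gap: 0.5
grip_force: 0.0
[490.6395456  212.67861544 162.98759157]
[637.5 202.3]
[656.5 202.6]
[618.4 202.1]
```

View pics/z2.png

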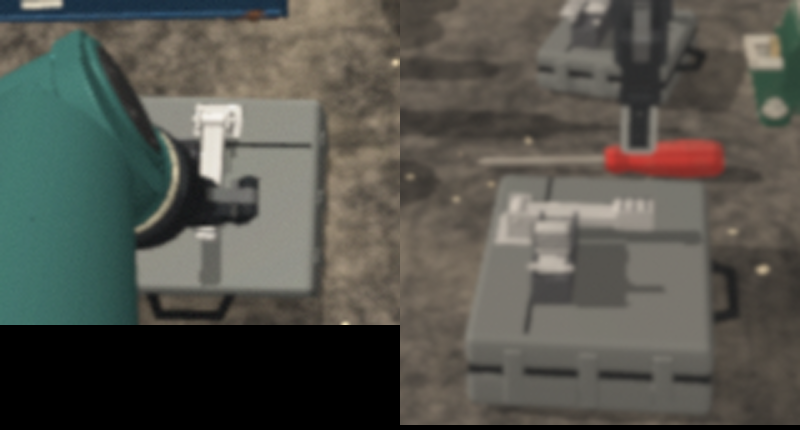

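The tab is now clear of the lever, and the grip block (columns 612–655 in the side crop) sits under the fingers. Next I'll descend and grasp it.

```bash
python3 -m pendant '[[0,-0.003,0.02,0,0],[0,-0.003,0.04,0,0],[0,-0.003,0.06,0,0],[0,-0.003,0.07,0,0],[0,-0.003,0.076,0,0],[0,-0.003,0.076,0,0],[0,-0.003,0.076,0,-0.4],[0,-0.003,0.076,0,-0.8],[0,-0.003,0.076,0,-0.8],[0,-0.003,0.076,0,-0.8],[0,-0.003,0.076,0,-0.8],[0,-0.003,0.076,0,-0.8]]' 20
```

```text
time_s: 7.3
ee_pos: [489.8, 210.2, 87.1]
orientation: [0.037, 3.14, 0.004]
ft_force: [-0.5, 5.1, 2.9]
finger_gap: 0.179
grip_force: 25.2
```

```bash
python3 -m pendant '[[0,0,-0.004,0,-0.8],[-0.0005,0,-0.008,0,-0.8],[-0.001,0,-0.012,0,-0.8],[-0.002,0,-0.016,0,-0.8],[-0.003,0,-0.02,0,-0.8],[-0.004,0,-0.0236,0,-0.8],[-0.005,0,-0.0275,0,-0.8],[-0.007,0,-0.031,0,-0.8],[-0.0103,0,-0.0382,0,-0.8],[-0.0145,0,-0.045,0,-0.8],[-0.0145,0,-0.045,0,-0.8]]'
```

```text
time_s: 8.4
ee_pos: [504.8, 209.6, 132.1]
orientation: [0.037, 3.139, 0.004]
ft_force: [0.5, 5.3, -1.8]
finger_gap: 0.186
grip_force: 23.3
```

```bash
python3 -m pendant '[[-0.005,0,-0.0063,0,-0.8],[-0.0105,0,-0.0121,0,-0.8],[-0.0166,0,-0.0173,0,-0.8],[-0.0231,0,-0.0219,0,-0.8],[-0.0301,0,-0.0258,0,-0.8],[-0.0374,0,-0.0289,0,-0.8],[-0.045,0,-0.0314,0,-0.8],[-0.05,0,-0.0325,0,-0.8],[-0.055,0,-0.0335,0,-0.8],[-0.0585,0,-0.0337,0,-0.8],[-0.0585,0,-0.0337,0,-0.8]]'
python3 - <<'E'
from cell import state, optics
import cv2, numpy as np
b=optics.read_camera("side")
B=cv2.resize(b["color"][170:360,265:425],None,fx=3,fy=3,interpolation=cv2.INTER_CUBIC)
cv2.imwrite("pics/z3.png",B[:,:,::-1])
E
```

```text
time_s: 9.5
ee_pos: [560.7, 207.3, 165.3]
orientation: [-0.036, -3.138, -0.0]
ft_force: [-3.1, 4.3, 4.7]
finger_gap: 0.181
grip_force: 21.0
```

View pics/z3.png

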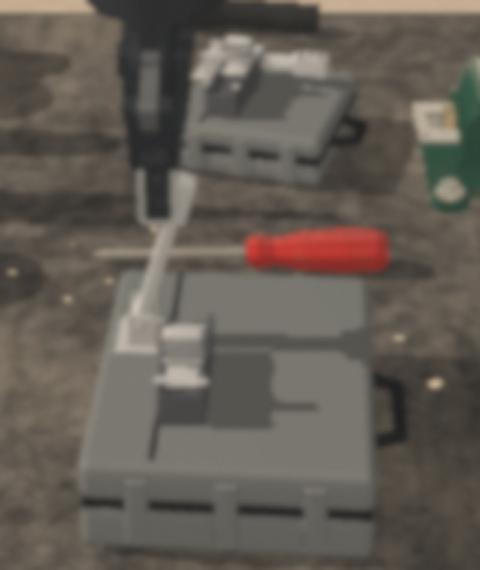

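The lever is up but still leans about 15° toward the robot (base (140,320), top (172,215)). I'll push on a little toward the stop.

```bash
python3 -m pendant '[[-0.004,0,-0.0005,0,-0.8],[-0.008,0,-0.001,0,-0.8],[-0.012,0,-0.001,0,-0.8],[-0.015,0,-0.001,0,-0.8],[-0.015,0,-0.001,0,-0.8]]'
python3 - <<'E'
from cell import state, optics
import cv2, numpy as np
b=optics.read_camera("side")
B=cv2.resize(b["color"][170:360,265:425],None,fx=3,fy=3,interpolation=cv2.INTER_CUBIC)
cv2.imwrite("pics/z4.png",B[:,:,::-1])
E
```

```text
time_s: 10.05
ee_pos: [577.4, 206.6, 165.9]
orientation: [0.037, 3.141, 0.001]
ft_force: [-1.8, 3.3, 1.8]
finger_gap: 0.184
grip_force: 20.1
```

View pics/z4.png

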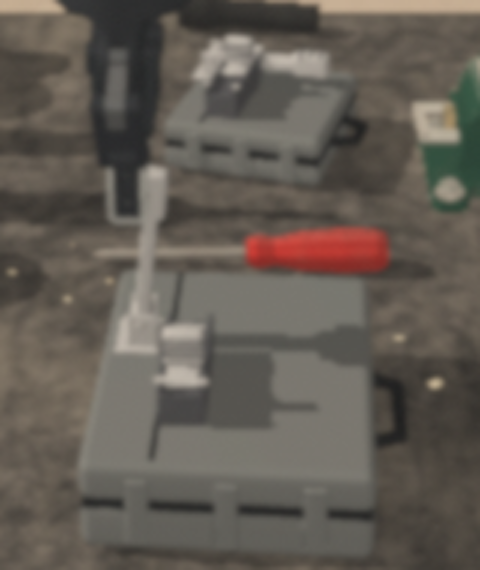

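The lever is now nearly vertical (base (138,320), top (152,175)). I'll release and withdraw upward.

```bash
python3 -m pendant '[[0,0,0,0,-0.5],[0,0,0,0,0],[0,0,0,0,0],[0,0,0,0,0],[0,0,0,0,0],[0,0,-0.01,0,0],[0,0,-0.03,0,0],[0,0,-0.06,0,0],[0,0,-0.09,0,0],[0,0,-0.11,0,0],[0,0,-0.11,0,0],[0,0,-0.11,0,0]]'
python3 - <<'E'
from cell import state, optics
import cv2, numpy as np
b=optics.read_camera("side")
B=cv2.resize(b["color"][170:360,265:425],None,fx=3,fy=3,interpolation=cv2.INTER_CUBIC)
cv2.imwrite("pics/z5.png",B[:,:,::-1])
E
```

```text
time_s: 11.3
ee_pos: [577.2, 206.3, 276.6]
orientation: [0.037, 3.14, 0.001]
ft_force: [-0.1, -0.1, -1.5]
finger_gap: 0.497
grip_force: 0.0
```

View pics/z5.png

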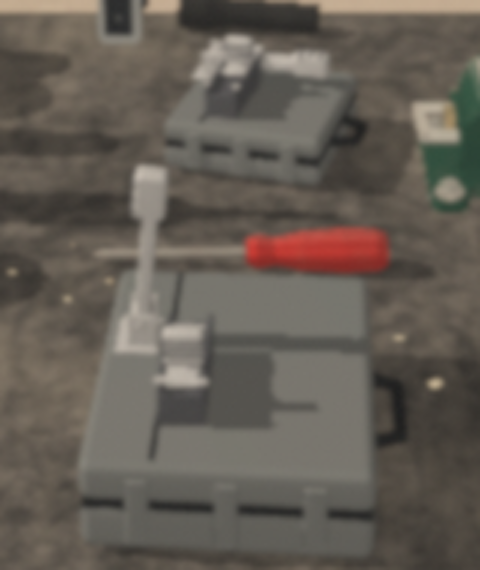

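The lever stands nearly upright (base (138,320), top (150,170)), the tab is fully open, and the gripper is clear of everything.

```bash
python3 -c "
from cell import job
print(job.finish_job())"
```

```text
the job is handed in; nothing more can be done
None
```

On the larger case, the safety tab is slid to its stop and the latch lever stands nearly upright; the robot is clear, the smaller case was not touched, and the job was handed in at about 11 s.

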